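Finish the disc-spring pack on the drawbar

ROBOT

A 6-joint arm with a two-finger parallel gripper is mounted at the origin on the work surface; the furniture and walls round the work are solid. World frame = base frame: x ahead of the robot, y to its left, z up, the work surface at z = 0. Lengths are in mm, angles in rad, forces in N, time in s.
With the tool pointing down it reaches from about 350 to 775 mm from the base axis. Payload 7.3 kg.
Tool frame: the origin (TCP) lies on the front face of the gripper's body, between the roots of the fingers; the fingertips stand 66 mm ahead of it and the grasp point (between the pads) lies 47 mm ahead of it (bot.tip_extent is the distance from the TCP to the fingertips, in mm); z points along the fingers, y is the line along which they close (so a half turn about z gives the same grasp; the last joint's range is limited). The gripper opens to 92 mm and grips with 3 to 60 N. Pads are 19 mm wide; open, the fingers measure 130 mm over their backs; the gripper's body (75 mm by 190 mm) begins 47 mm behind the grasp point.
Start: joints at [-1.48, 0.342, 1.524, -0, 1.275, -0.146], TCP at [123.182, -510.357, 292.241] pointing down, gripper open.
Joint ranges: [-2.53, 2.53], [-0.77, 2.02], [0.04, 2.7], [-1, 4.14], [0.28, 2.66], [-3.11, 3.11]. Speed limits (rad/s): [2.57, 2.57, 3.14, 3.14, 3.14, 3.14].

INTERFACE

Orientations are given as [roll, pitch, yaw] about the fixed x, y, z axes, in that order (R = Rz(yaw) Ry(pitch) Rx(roll)).
In Python, from plant import readout, viewer, order, bot gives the robot as it stands.
- The arm moves only by the shell command python3 -m creep 'ROWS'. ROWS is text: rows parted by semicolons, each of 7 numbers parted by spaces: the shift along the world's x, y, z in m, then the turn, a rotation vector about the world's x, y, z in rad, then the opening in per cent of the stroke, from 0 (shut) to 100 (fully open). A call has 1 to 8 rows; each row shifts and turns the commanded pose from where the row before left it; what a row does not reach is not made up. A row lasts 1/12 s, in which the tool goes at most 41.7 mm and 7.16 degrees, less where a joint would pass 70% of its speed; a pose out of reach is approached as far as the arm can. A call is refused whole if a number of a shift passes 0.0417 or a number of a turn 0.125, either way. A call with a gripper value outside its range is refused whole. The fingers move at their own pace and stop on an object; the grip force is fixed at half the most. Time passes only in rows, so rows that do not move let the fingers close. It gives the time, the measured TCP pose, the force, the opening and the grip force at its end, in the units of the state.
- readout.get_obs(): the state, without advancing time (a new reading comes with each control period).
- viewer.capture(name): name is "side" or "top" or "wrist"; returns the picture (400x640x3 uint8, red, green, blue); there is no depth.
- viewer.camera_info(name): a dict with "fx", "fy", "cx", "cy" (pixels), "origin" and "rotation" of the camera in the world. Camera axes: x right, y up, looking along -z (the intrinsics and any distortion apply to the point x, -y, -z); pixel columns grow to the right and rows downward; lengths in mm; the calibration is good to about 2 mm. A picture is of the moment at which its call begins: read the wrist's pose just before it. camera_info takes no time and is no camera call; for the wrist camera it gives the pose at the moment of the call.
- order.close_job(): hands the job in; it is judged then, once.
The state is a dict: "time": time; "joint_positions": joint angles; "dq": joint speeds; "tau": joint torques, N m; "tool_pos": TCP position; "tcp_rot": TCP orientation; "contact_force": force on the tool from outside, world axes, zero at the start; "moment": the same for the moment, N m; "grip_width": finger opening in mm; "finger_force": force on a finger pad.
Only numpy, scipy, OpenCV 4.12 (cv2) and the standard library are available. Lean on these libraries where they do the work, as an engineer would, in place of code of your own. Each camera call takes 0.05 s, during which the arm holds its last target. There are 200 camera calls.

TASK

Finish the disc-spring pack on the drawbar: take the two conical disc springs from the wooden rack and slide both along the bar, each pushed up against the one before it and facing the opposite way to its neighbour, so that the pack goes on alternating hollow to hollow and crown to crown.

Things in the scene. Friction and masses are not known exactly. Their poses are not given: they have to be found in the camera images.
- spring_1_mid (a point): one loose disc spring: plain steel cone washer, 60 mm outside diameter, 27 mm bore, 12 mm wide overall, standing on edge in a slotted wooden rack, 90 to 140 g. Point: its centre, on its axis half-way between its ends. Its x axis is the ring's axis and points from the wide hollow side to the crown (small end); z up as it stands. Cylindrical rim from x = -6 to 0 mm: grip across it at mid-height; crown edge, round the bore, at x = +6 mm
- spring_1_crown (a point): centre of the crown (small) end of that spring: 6 mm along +x from spring_1_mid, same axes
- spring_2_mid (a point): the other loose disc spring, equal to the first, with the same axes; either may go on first. In the rack the two face opposite ways
- spring_2_crown (a point): centre of the crown end of the other spring: 6 mm along +x from spring_2_mid, same axes
- pack_end (a point): on the fixed level bar's axis, 75 mm above the bench, at the outer face of the last spring already on it; that one turns its hollow side, with a 60 mm rim, to the free end. -y points along the bar to its free end, z up. A next spring seated hollow to hollow has its centre at y = -6 and its crown at -12 mm; the one after it, crown to crown, its centre at -18 and its crown at -12 mm
- bar_tip (a point): tip of the bar's free end, 52 mm along -y from pack_end, same axes. The bar is 22 mm thick, tapering from y = +22 to +17 mm here to a 16 mm thread. Behind the pack a steel block holds the bar; it reaches 28 mm above the axis. Rings hang about 2.5 mm low on the bar when let go
- rack: fixed slotted hardwood rack: base board 124 x 60 x 8 mm, on it a block 98 long (x) and 38 wide (y), top 58 mm above the bench; origin at the centre of its underside. Two 14 mm slots at x = -28 and +28 mm hold the springs on edge, axes along x, ring centres 70 mm above the bench; they lift straight up

How it is judged (in metres and radians):
At the end, for the whole second after the job is handed in: Both springs hang on the bar, at rest: the first hollow towards the block, within about 4.5 mm of the fixed pack, the second crown to crown with it, crown centres within 5.5 mm; axes within 5 to 6 mm and 0.2 rad of the bar's (((x of spring_1_mid in the frame of pack_end between -0.005 and 0.005 m and z of spring_1_mid in the frame of pack_end between -0.006 and 0.004 m and angle between the x axis of each of spring_1_mid, spring_2_mid and the y axis of pack_end, either way round below 0.2 rad and y of spring_1_mid in the frame of pack_end between -0.0105 and -0.004 m and y of spring_1_crown in the frame of pack_end between -0.0165 and -0.01 m and x of spring_2_mid in the frame of pack_end between -0.005 and 0.005 m and z of spring_2_mid in the frame of pack_end between -0.006 and 0.004 m and y of spring_2_mid in the frame of pack_end between -0.026 and -0.0155 m and y of spring_2_crown in the frame of pack_end between -0.02 and -0.0095 m and distance between spring_1_crown and spring_2_crown below 0.0055 m) or (x of spring_2_mid in the frame of pack_end between -0.005 and 0.005 m and z of spring_2_mid in the frame of pack_end between -0.006 and 0.004 m and angle between the x axis of each of spring_2_mid, spring_1_mid and the y axis of pack_end, either way round below 0.2 rad and y of spring_2_mid in the frame of pack_end between -0.0105 and -0.004 m and y of spring_2_crown in the frame of pack_end between -0.0165 and -0.01 m and x of spring_1_mid in the frame of pack_end between -0.005 and 0.005 m and z of spring_1_mid in the frame of pack_end between -0.006 and 0.004 m and y of spring_1_mid in the frame of pack_end between -0.026 and -0.0155 m and y of spring_1_crown in the frame of pack_end between -0.02 and -0.0095 m and distance between spring_2_crown and spring_1_crown below 0.0055 m)) and linear speed of each of spring_1, spring_2 below 0.02 m/s); the robot touches nothing.
It also fails if it takes over 58 s, if anything falls off the work surface, if the arm or the gripper's body presses on something with over 40 N, if the wrist force passes 120 N, or if a joint passes its speed limit or range.

## Working session

There is one attempt and no reset: what is moved stays moved. The work goes in short steps, Python scripts to look and compute and a shell command to move; the robot and the scene stay as the last step left them, time stands still between calls to the robot, and variables do not carry over. Pictures are saved under pics/ and viewed, at most 10 in all, crops included, and the job is handed in when it is done.

```bash
mkdir -p pics; ls
python3 - <<'E'
from plant import readout, viewer, order, bot
import cv2
for n in ["side","top"]:
    im=viewer.capture(n); cv2.imwrite(f"pics/{n}0.png",im[:,:,::-1])
    print(n,viewer.camera_info(n))
o=readout.get_obs(); print(o)
E
```

```text
pics
side {'fx': 422.7369473812066, 'fy': 422.7369473812066, 'cx': 317.29700886831847, 'cy': 197.49233091357527, 'origin': array([ 449.46914851, -989.05282154,  498.67209146]), 'rotation': array([1.01709424, 0.0104761 , 0.00305426])}
top {'fx': 472.52986951057824, 'fy': 472.52986951057824, 'cx': 312.8742116573284, 'cy': 199.53054662774164, 'origin': array([ 266.28051007, -278.03809798,  911.29171488]), 'rotation': array([ 0.1937027 ,  0.03176956, -1.57283335])}
{'time': 0.1, 'joint_positions': array([-1.47997522e+00,  3.42640820e-01,  1.52486899e+00, -2.95394177e-06,
        1.27540508e+00, -1.45990837e-01]), 'dq': array([ 1.63595894e-03, -2.74362912e-03, -2.60678364e-03, -9.16626521e-06,
       -4.21048653e-04,  4.89070142e-04]), 'tau': array([ 1.54333255e-03, -4.32003736e+01, -2.44694638e+01,  7.19102542e-02,
        5.26094693e-02, -5.85068301e-05]), 'tool_pos': array([ 123.16973269, -510.08492372,  291.63907557]), 'tcp_rot': array([-3.14028407e+00, -1.89554231e-04,  2.36812677e-01]), 'contact_force': array([-0.65395343,  0.53771104, -0.90839524]), 'moment': array([-0.03270862, -0.03130412,  0.02705481]), 'finger_force': 0.0, 'grip_width': 91.7554775797263}
```

View pics/side0.png

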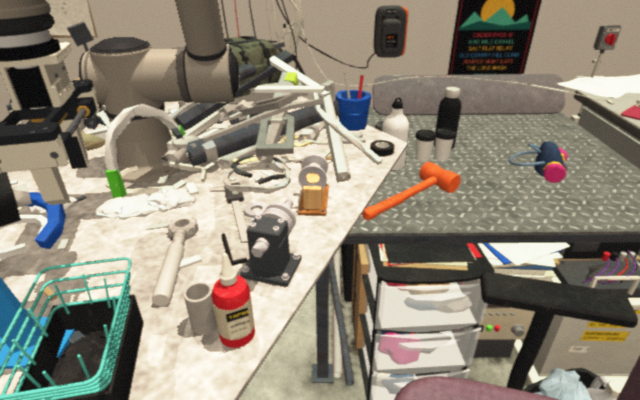

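View pics/top0.png

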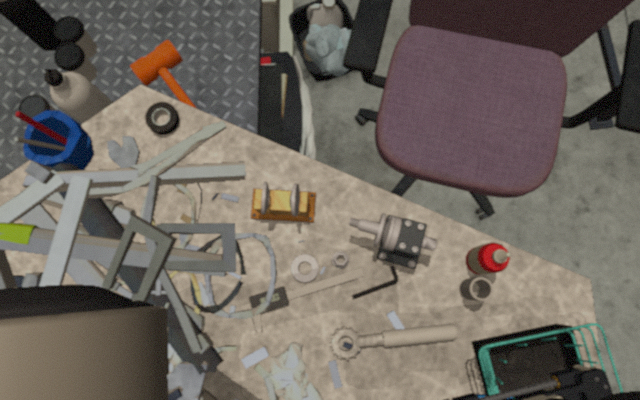

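Top view: the rack is at about (284,205), with the block and bar at (352–435, 222–245) and the bar's free end pointing left (+y). I'll enlarge that region and set up the helpers.

```bash
cat > h.py <<'E'
import numpy as np, cv2
from scipy.spatial.transform import Rotation as R
from plant import readout, viewer, order, bot
def cam(n,info=None):
    c=info or viewer.camera_info(n)
    return c, R.from_euler('xyz',c['rotation']).as_matrix()
def px2w(n,u,v,z,info=None):
    c,M=cam(n,info)
    d=M@np.array([(u-c['cx'])/c['fx'],-(v-c['cy'])/c['fy'],-1.])
    o=c['origin']; return o+d*(z-o[2])/d[2]
def w2px(n,p,info=None):
    c,M=cam(n,info)
    q=M.T@(np.array(p,float)-c['origin']); return np.array([c['cx']+c['fx']*q[0]/-q[2], c['cy']+c['fy']*q[1]/q[2]])
def crop(src,dst,x0,y0,x1,y1,k):
    im=cv2.imread(src)[y0:y1,x0:x1]; cv2.imwrite(dst,cv2.resize(im,None,fx=k,fy=k,interpolation=cv2.INTER_CUBIC))
E
python3 - <<'E'
from h import *
crop('pics/top0.png','pics/a.png',240,170,440,280,4)
for u,v,z in [(267,203,58),(295,203,58),(284,206,0),(352,222,75),(380,232,75),(435,245,75)]: print(u,v,px2w('top',u,v,z).round(1))
E
```

```text
267 203 [ 428.  -166.6   58. ]
295 203 [ 427.6 -218.3   58. ]
284 206 [ 432.7 -192.7    0. ]
352 222 [ 389.1 -321.5   75. ]
380 232 [ 370.8 -370.7   75. ]
435 245 [ 347.3 -466.3   75. ]
```

View pics/a.png

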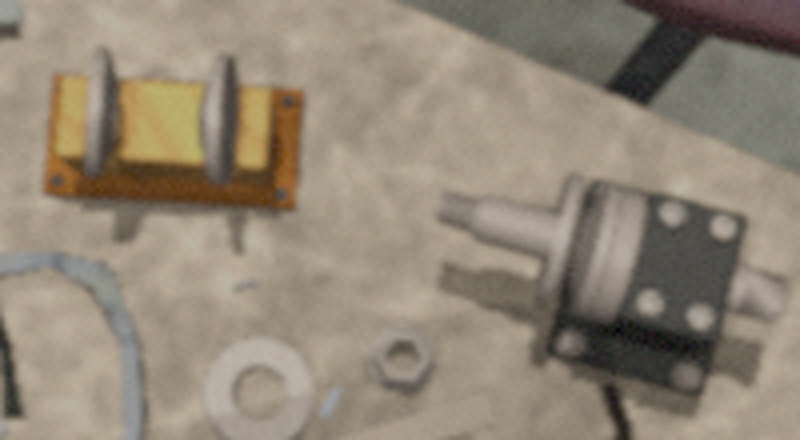

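Crop: bar tip at about (440,205), fixed pack face at about (560,232), rings at (100,112) and (220,118), apparently crown to crown. I'll move over the rack and look from close by.

```bash
python3 -m creep '0.025 0.026 0 0 0 0.105 100;0.025 0.026 0 0 0 0.105 100;0.025 0.026 0 0 0 0.105 100;0.025 0.026 0 0 0 0.105 100;0.025 0.026 0 0 0 0.105 100;0.025 0.026 0 0 0 0.105 100;0.025 0.026 0 0 0 0.105 100;0.025 0.026 0 0 0 0.105 100'
python3 -m creep '0.025 0.026 0 0 0 0.105 100;0.025 0.026 0 0 0 0.105 100;0.025 0.026 0 0 0 0.105 100;0.025 0.026 0 0 0 0.105 100;0 0 0 0 0 0 100;0 0 0 0 0 0 100'
python3 - <<'E'
from h import *
im=viewer.capture('wrist'); cv2.imwrite('pics/w1.png',im[:,:,::-1]); print(viewer.camera_info('wrist'))
o=readout.get_obs(); print(o['tool_pos'],o['tcp_rot'],o['joint_positions'])
E
```

```text
time: 0.77
tool_pos: [324.0, -300.8, 292.1]
tcp_rot: [-3.141, -0.0, 1.082]
contact_force: [1.0, -0.8, -0.4]
grip_width: 91.7
finger_force: 0.0
time: 1.27
tool_pos: [423.8, -197.0, 291.8]
tcp_rot: [-3.141, -0.0, 1.5]
contact_force: [-0.8, -1.2, -0.7]
grip_width: 91.8
finger_force: 0.0
{'fx': 304.9394962201686, 'fy': 304.9394962201686, 'cx': 317.6302689236872, 'cy': 199.5856329129417, 'origin': array([ 429.30271607, -122.14196979,  384.2520823 ]), 'rotation': array([-0.2803086 ,  0.00137073, -0.0740247 ])}
[ 423.08625037 -198.01856765  291.84850954] [-3.14056443e+00 -8.09113977e-05  1.49741997e+00] [-6.01792077e-01  2.36872544e-01  1.67423348e+00 -4.75650177e-04
  1.23141544e+00 -5.28257204e-01]
```

View pics/w1.png

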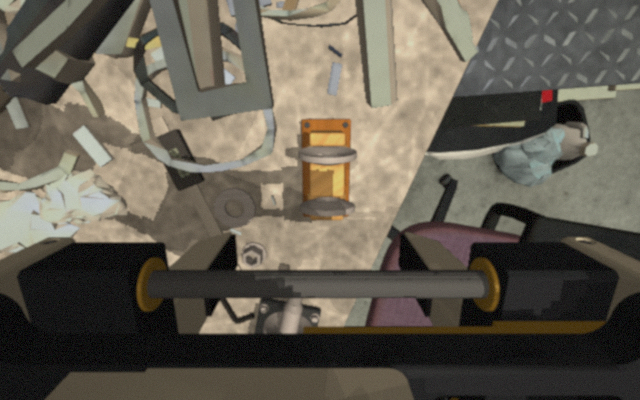

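Run:
```python
from h import *
crop('pics/w1.png','pics/b.png',270,110,390,230,5)
for u,v in [(328,153),(329,205)]: print(px2w('wrist',u,v,85).round(1))
```

```text
[ 436.1 -161.5   85. ]
[ 433.7 -214.7   85. ]
```

View pics/b.png

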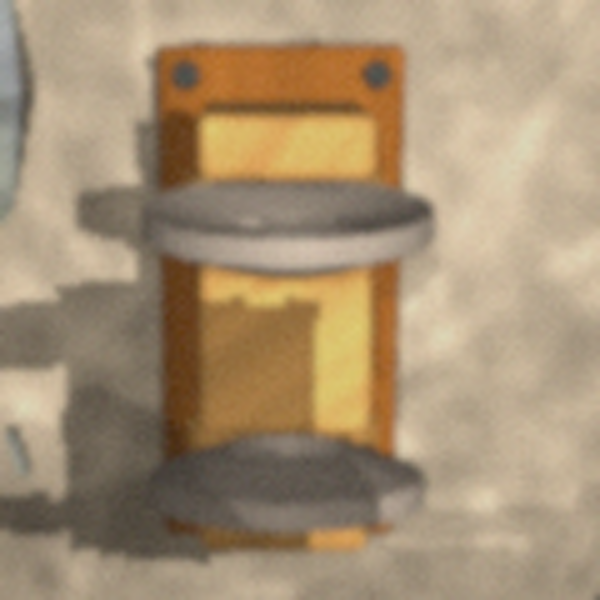

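Run:
```python
from h import *
f=lambda u,v:(270+u/5,110+v/5)
for n,u,v,z in [('A L',150,213,70),('A R',435,210,70),('B L',153,488,70),('B R',425,485,70),('base',158,45,8),('base',405,45,8),('Atop',290,250,100),('Btop',295,515,100),('blk',197,112,58),('blk',377,112,58)]: print(n,px2w('wrist',*f(u,v),z).round(1))
g=lambda u,v:(240+u/4,170+v/4)
for n,u,v,z in [('A',98,50,70),('A',94,173,70),('B',226,57,70),('B',222,182,70),('base',45,193,8),('base',293,210,8),('base',303,92,8),('base',57,75,8),('tip',440,206,75),('face',565,186,75),('face',540,283,75)]: print('top',n,px2w('top',*g(u,v),z).round(1))
```

```text
A L [ 407.8 -160.9   70. ]
A R [ 466.2 -164.6   70. ]
B L [ 403.2 -220.    70. ]
B R [ 461.8 -223.6   70. ]
base [ 409.1 -128.9    8. ]
base [ 467.9 -133.3    8. ]
Atop [ 435.4 -166.   100. ]
Btop [ 433.  -218.2  100. ]
blk [ 418.7 -142.1   58. ]
blk [ 456.3 -144.9   58. ]
top A [ 464.  -162.9   70. ]
top A [ 406.9 -162.1   70. ]
top B [ 460.2 -221.7   70. ]
top B [ 402.3 -220.2   70. ]
top base [ 407.6 -129.9    8. ]
top base [ 398.4 -250.3    8. ]
top base [ 456.6 -255.3    8. ]
top base [ 466.2 -134.4    8. ]
top tip [ 390. -318.   75.]
top face [ 398.6 -373.7   75. ]
top face [ 355.3 -361.5   75. ]
```

The far ring A (y≈−164) has its crown to −y. The near ring B (y≈−220) has its crown to +y, so B goes on first. Descending on B now.

```bash
python3 -m creep '0.0037 -0.0092 -0.02 0 0 0 100;0.0037 -0.0092 -0.03 0 0 0 100;0 0 -0.035 0 0 0 100;0 0 -0.035 0 0 0 100;0 0 -0.035 0 0 0 100;0 0 -0.02 0 0 0 100;0 0 0 0 0 0 100;0 0 0 0 0 0 100'
```

```text
time: 1.98
tool_pos: [429.5, -217.7, 116.9]
tcp_rot: [-3.14, -0.001, 1.494]
contact_force: [1.0, 0.3, 0.2]
grip_width: 92.0
finger_force: 0.0
```

```bash
python3 -m creep '0.0005 0.001 0 0 0 0 30;0 0 0 0 0 0 30;0 0 0 0 0 0 30;0 0 0 0 0 0 30;0 0 0 0 0 0 30;0 0 0 0 0 0 30;0 0 0 0 0 0 30;0 0 0 0 0 0 30'
```

```text
time: 2.65
tool_pos: [431.9, -216.1, 117.9]
tcp_rot: [3.139, 0.001, 1.497]
contact_force: [2.8, 0.1, 5.2]
grip_width: 59.4
finger_force: 30.0
```

```bash
python3 -m creep '0 0 -0.001 0 0 0 30;0 0 0.02 0 0 0 30;0 0 0.03 0 0 0 30;0 0 0.035 0 0 0 30;0 0 0.035 0 0 0 30;0 0 0.035 0 0 0 30;0 0 0.02 0 0 0 30;0 0 0 0 0 0 30'
python3 -m creep '-0.011 -0.031 0 0 0 -0.032 30;-0.011 -0.031 0 0 0 -0.032 30;-0.011 -0.031 0 0 0 -0.032 30;-0.011 -0.031 0 0 0 -0.032 30;-0.011 -0.031 0 0 0 -0.032 30;-0.011 -0.031 0 0 0 -0.032 30;0 0 0 0 0 0 30;0 0 0 0 0 0 30'
python3 - <<'E'
from h import *
import json
im=viewer.capture('wrist'); cv2.imwrite('pics/w2.png',im[:,:,::-1]); c=viewer.camera_info('wrist'); print(c)
np.savez('w2.npz',**c)
o=readout.get_obs(); print(o['tool_pos'],o['tcp_rot'],o['joint_positions'])
E
```

```text
time: 3.32
tool_pos: [432.0, -216.4, 295.3]
tcp_rot: [3.136, 0.004, 1.497]
contact_force: [0.6, 0.1, -0.5]
grip_width: 59.3
finger_force: 30.0
time: 3.98
tool_pos: [363.8, -402.4, 289.0]
tcp_rot: [-3.138, -0.003, 1.302]
contact_force: [-0.4, -0.6, -1.0]
grip_width: 59.4
finger_force: 30.0
{'fx': 304.9394962201686, 'fy': 304.9394962201686, 'cx': 317.6302689236872, 'cy': 199.5856329129417, 'origin': array([ 385.01697335, -328.26154242,  381.92167702]), 'rotation': array([-0.2775961 ,  0.00362196, -0.26771161])}
[ 364.39102851 -401.35034598  289.30913245] [-3.13869235e+00 -2.84228342e-03  1.30373913e+00] [-9.75161575e-01  3.77482470e-01  1.47894477e+00  2.83815478e-04
  1.28921709e+00 -7.08187912e-01]
```

View pics/w2.png

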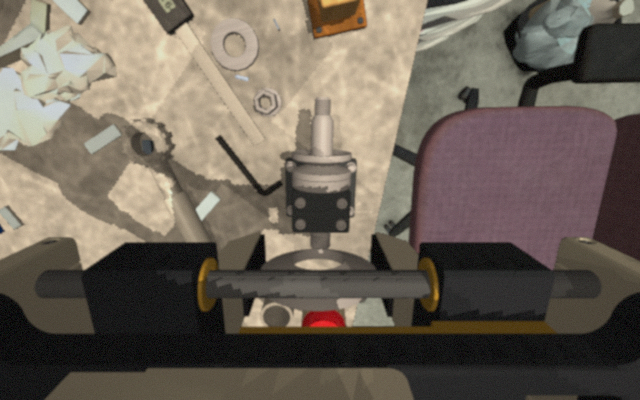

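The ring is held (arc at (320,255)). The bar runs from its tip at about (322,98) to the pack at about (318,155), nearly in line with the tool.

Run:
```python
from h import *
crop('pics/w2.png','pics/c.png',270,85,370,185,6)
```

```text
(no output)
```

View pics/c.png

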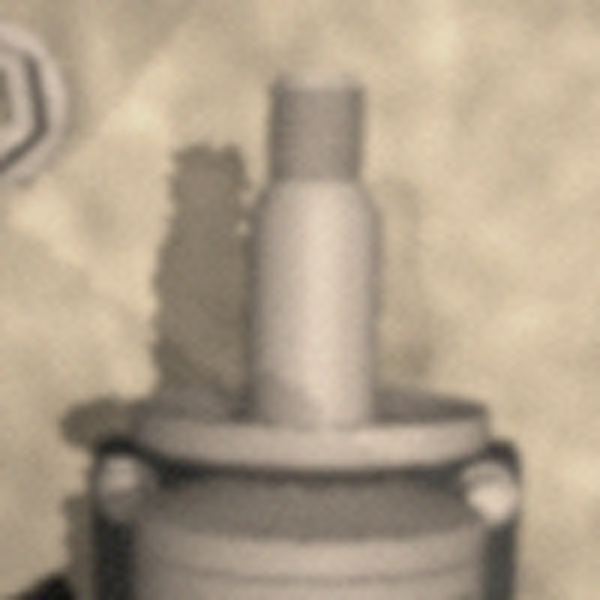

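Run:
```python
from h import *
c=dict(np.load('w2.npz'))
f=lambda u,v:(270+u/6,85+v/6)
P=lambda u,v,z=75: px2w('wrist',*f(u,v),z,info=c)
tl,tr,bl,br=P(271,88),P(363,88),P(252,380),P(377,380)
print(tl,tr,bl,br)
t=(tl+tr)/2;b=(bl+br)/2;d=t-b;print('axis',t,b,np.arctan2(d[0],d[1]),np.linalg.norm(tl-tr),np.linalg.norm(bl-br))
rl,rr=P(135,412),P(490,405);print('rim',rl,rr,(rl+rr)/2,np.linalg.norm(rl-rr),np.arctan2(-(rr-rl)[1],(rr-rl)[0]))
print('tip top',P(316,73,83))
```

```text
[ 384.84257671 -315.77986621   75.        ] [ 398.99469276 -319.66388856   75.        ] [ 369.46538548 -359.4962612    75.        ] [ 389.53138562 -364.99156985   75.        ]
axis [ 391.91863473 -317.72187739   75.        ] [ 379.49838555 -362.24391552   75.        ] 0.2720519996572063 14.675422254817391 20.804873917953444
rim [ 349.15367873 -359.44162323   75.        ] [ 406.68881324 -373.98592348   75.        ] [ 377.92124599 -366.71377336   75.        ] 59.34499450276812 0.24760271209357582
tip top [ 392.16489036 -315.82017704   83.        ]
```

```bash
python3 -m creep '0.0084 0.0268 0 0 0 0 30;0.0084 0.0268 0 0 0 0 30;0.0084 0.0268 0 0 0 0 30;0.0084 0.0268 0 0 0 0 30;0 0 -0.02 0 0 0 30;0 0 -0.03 0 0 0 30;0 0 -0.03 0 0 0 30;0 0 -0.03 0 0 0 30'
python3 -m creep '0 0 -0.03 0 0 0 30;0 0 -0.02 0 0 0 30;0 0 -0.007 0 0 0 30;0 0 0 0 0 0 30;0 0 0 0 0 0 30'
python3 - <<'E'
from h import *
print(np.mean([readout.get_obs()['tool_pos'] for _ in range(3)],0))
im=viewer.capture('side'); cv2.imwrite('pics/s1.png',im[:,:,::-1])
o=readout.get_obs();print(o['tool_pos'],o['tcp_rot'])
im=viewer.capture('side')
o=readout.get_obs();print(o['tool_pos'],o['tcp_rot'])
print(w2px('side',[391.6,-317.5,75]),w2px('side',[377.9,-367.5,75]),w2px('side',[396.9,-298,75]))
E
```

```text
time: 4.7
tool_pos: [398.8, -292.4, 180.0]
tcp_rot: [-3.142, -0.0, 1.308]
contact_force: [0.4, 0.1, 0.0]
grip_width: 59.7
finger_force: 30.0
time: 5.12
tool_pos: [399.1, -294.0, 124.7]
tcp_rot: [3.141, -0.0, 1.306]
contact_force: [-0.0, 0.4, -0.9]
grip_width: 59.6
finger_force: 30.0
[ 399.06398856 -294.03747056  124.73270913]
[ 399.32929186 -294.51818329  125.36609433] [3.13996112e+00 8.57091809e-04 1.30565054e+00]
[ 399.4024041  -294.77218021  125.65666706] [3.13925239e+00 1.28285725e-03 1.30545889e+00]
[289.95858741 201.55011546] [280.62996742 216.61556811] [293.30984567 196.10191434]
```

```bash
python3 -m creep '-0.001 0.0003 -0.0025 0 0 0 30;0 0 0 0 0 0 30;0 0 0 0 0 0 30'
python3 - <<'E'
from h import *
im=viewer.capture('side'); cv2.imwrite('pics/s2.png',im[:,:,::-1]); crop('pics/s2.png','pics/d.png',240,160,340,250,6)
print(readout.get_obs()['tool_pos'])
E
```

```text
time: 5.47
tool_pos: [397.7, -294.4, 122.3]
tcp_rot: [3.141, 0.0, 1.305]
contact_force: [-1.4, 1.0, -1.0]
grip_width: 59.6
finger_force: 30.0
[ 397.73821886 -294.40021656  122.19545863]
```

View pics/d.png

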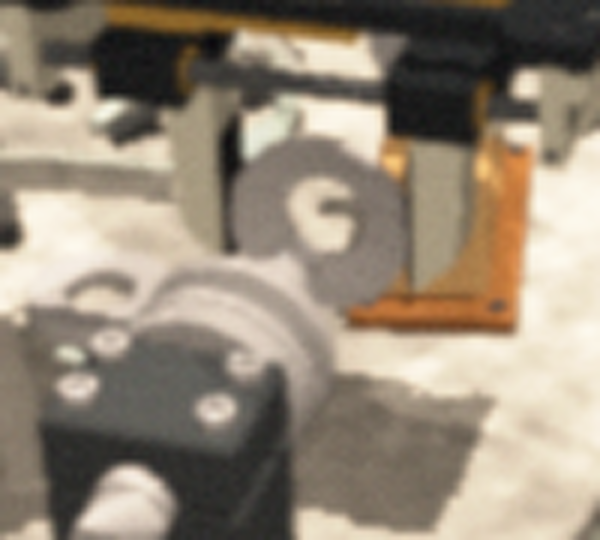

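Ring centre at full-image (293.3,196.7) and bar tip at about (289,201), both as predicted. Sliding on.

```bash
python3 -m creep '-0.0013 -0.0048 0 0 0 0 30;-0.0013 -0.0048 0 0 0 0 30;-0.0013 -0.0048 0 0 0 0 30;-0.0013 -0.0048 0 0 0 0 30;-0.0013 -0.0048 0 0 0 0 30;-0.0007 -0.0024 0 0 0 0 30;0 0 0 0 0 0 30'; python3 -m creep '-0.0007 -0.0024 0 0 0 0 30;-0.0007 -0.0024 0 0 0 0 30;-0.0007 -0.0024 0 0 0 0 30;-0.0007 -0.0024 0 0 0 0 30;0 0 0 0 0 0 30'
```

```text
time: 6.1
tool_pos: [390.3, -321.4, 121.7]
tcp_rot: [3.141, 0.0, 1.304]
contact_force: [0.4, -0.6, -0.6]
grip_width: 59.5
finger_force: 30.0
time: 6.52
tool_pos: [387.7, -330.7, 121.8]
tcp_rot: [3.141, 0.0, 1.305]
contact_force: [0.5, 0.2, -1.5]
grip_width: 59.8
finger_force: 30.0
```

```bash
python3 -m creep '-0.0008 -0.0029 0 0 0 0 30;-0.0008 -0.0029 0 0 0 0 30;-0.0008 -0.0029 0 0 0 0 30;-0.0008 -0.0029 0 0 0 0 30;-0.0008 -0.0029 0 0 0 0 30;-0.0008 -0.0029 0 0 0 0 30;-0.0008 -0.0029 0 0 0 0 30;0 0 0 0 0 0 30'; python3 -m creep '-0.0008 -0.0029 0 0 0 0 30;0 0 0 0 0 0 30;-0.0004 -0.0014 0 0 0 0 30;0 0 0 0 0 0 30'
```

```text
time: 7.18
tool_pos: [381.9, -351.2, 121.8]
tcp_rot: [3.141, 0.0, 1.304]
contact_force: [-0.5, 0.1, -1.4]
grip_width: 59.4
finger_force: 30.0
time: 7.52
tool_pos: [380.9, -355.0, 121.8]
tcp_rot: [3.141, 0.0, 1.305]
contact_force: [-0.4, 0.0, -2.2]
grip_width: 59.4
finger_force: 30.0
```

```bash
python3 -m creep '-0.0003 -0.001 0 0 0 0 30;-0.0003 -0.001 0 0 0 0 30;0 0 0 0 0 0 30'; python3 -m creep '-0.0003 -0.001 0 0 0 0 30;0 0 0 0 0 0 30';python3 -m creep '-0.0003 -0.001 0 0 0 0 30;0 0 0 0 0 0 30'
```

```text
time: 7.77
tool_pos: [380.3, -357.0, 121.8]
tcp_rot: [3.141, 0.0, 1.305]
contact_force: [-0.1, 0.5, -0.5]
grip_width: 59.6
finger_force: 30.0
time: 7.93
tool_pos: [379.9, -357.8, 121.7]
tcp_rot: [-3.141, -0.0, 1.305]
contact_force: [1.0, 1.0, -1.7]
grip_width: 59.2
finger_force: 30.0
time: 8.1
tool_pos: [379.7, -358.3, 121.6]
tcp_rot: [-3.141, -0.001, 1.305]
contact_force: [2.0, 3.1, -0.6]
grip_width: 59.1
finger_force: 30.0
```

```bash
python3 -m creep '-0.0003 -0.001 0 0 0 0 30;0 0 0 0 0 0 30';python3 -m creep '0 0 0 0 0 0 55;0 0 0 0 0 0 70;0 0 0 0 0 0 100;0 0 0 0 0 0 100;0 0 0 0 0 0 100'
```

```text
time: 8.27
tool_pos: [379.5, -358.7, 121.5]
tcp_rot: [-3.141, -0.003, 1.304]
contact_force: [2.1, 5.5, 0.1]
grip_width: 59.1
finger_force: 31.7
time: 8.68
tool_pos: [379.4, -360.3, 122.0]
tcp_rot: [3.141, 0.001, 1.305]
contact_force: [-0.2, 0.2, 0.7]
grip_width: 79.9
finger_force: 0.0
```

```bash
python3 -m creep '0.0013 0.0048 0 0 0 0 100;0.0026 0.0096 0 0 0 0 100;0.0026 0.0096 0 0 0 0 39;0 0 0 0 0 0 39;0 0 0 0 0 0 39;0 0 0 0 0 0 39;0 0 0 0 0 0 39;0 0 -0.002 0 0 0 39'; python3 -m creep '-0.0013 -0.0048 0 0 0 0 39;0 0 0 0 0 0 39'
```

```text
time: 9.35
tool_pos: [386.0, -336.3, 120.0]
tcp_rot: [3.141, 0.001, 1.305]
contact_force: [-0.2, -0.2, -0.4]
grip_width: 55.9
finger_force: 0.0
time: 9.52
tool_pos: [384.4, -341.6, 119.6]
tcp_rot: [3.141, 0.0, 1.304]
contact_force: [0.1, -0.2, 0.6]
grip_width: 43.4
finger_force: 0.0
```

```bash
python3 -m creep '0 0 0 0 0 0 39;-0.0005 -0.0019 0 0 0 0 39;-0.0005 -0.0019 0 0 0 0 39;0 0 0 0 0 0 39'; python3 -m creep '-0.0003 -0.001 0 0 0 0 39;0 0 0 0 0 0 39';  python3 -m creep '-0.0003 -0.001 0 0 0 0 39;0 0 0 0 0 0 39'; python3 -m creep '-0.0003 -0.001 0 0 0 0 39;0 0 0 0 0 0 39'
```

```text
time: 9.85
tool_pos: [383.5, -344.9, 119.8]
tcp_rot: [3.141, 0.0, 1.305]
contact_force: [0.7, -0.3, 0.3]
grip_width: 35.9
finger_force: 0.0
time: 10.02
tool_pos: [383.2, -345.6, 119.7]
tcp_rot: [3.141, 0.0, 1.305]
contact_force: [0.1, -0.5, -0.1]
grip_width: 35.9
finger_force: 0.0
time: 10.18
tool_pos: [382.9, -346.5, 119.7]
tcp_rot: [3.142, -0.0, 1.305]
contact_force: [0.7, -0.2, 0.4]
grip_width: 35.9
finger_force: 0.1
time: 10.35
tool_pos: [382.7, -347.5, 119.7]
tcp_rot: [3.142, -0.0, 1.305]
contact_force: [-0.5, 0.2, -0.5]
grip_width: 35.8
finger_force: 0.2
```

```bash
python3 -m creep '-0.0003 -0.001 0 0 0 0 39;0 0 0 0 0 0 39';  python3 -m creep '-0.0003 -0.001 0 0 0 0 39;0 0 0 0 0 0 39'; python3 -m creep '-0.0003 -0.001 0 0 0 0 39;0 0 0 0 0 0 39'
```

```text
time: 10.52
tool_pos: [382.4, -348.3, 119.7]
tcp_rot: [-3.141, -0.001, 1.305]
contact_force: [0.8, 1.6, 0.3]
grip_width: 36.1
finger_force: 0.9
time: 10.68
tool_pos: [382.2, -348.7, 119.6]
tcp_rot: [-3.141, -0.002, 1.304]
contact_force: [2.1, 5.2, 1.9]
grip_width: 36.1
finger_force: 2.4
time: 10.85
tool_pos: [382.0, -348.9, 119.6]
tcp_rot: [-3.141, -0.003, 1.304]
contact_force: [3.5, 8.4, 2.8]
grip_width: 35.9
finger_force: 3.9
```

```bash
python3 -m creep '0.0013 0.0048 0 0 0 0 39;0.0026 0.0097 0 0 0 0 39;0 0 0.02 0 0 0 39;0 0 0.03 0 0 0 39;0 0 0.03 0 0 0 100;0.0082 0.029 0 0 0 0.032 100;0.0082 0.029 0 0 0 0.032 100;0.0082 0.029 0 0 0 0.032 100'
python3 -m creep '0.0082 0.029 0 0 0 0.032 100;0.0082 0.029 0 0 0 0.032 100;0.0082 0.029 0 0 0 0.032 100;0 0 0 0 0 0 100;0 0 0 0 0 0 100'
```

```text
time: 11.52
tool_pos: [410.4, -248.0, 200.4]
tcp_rot: [3.14, 0.001, 1.401]
contact_force: [-0.1, -0.0, 0.2]
grip_width: 58.0
finger_force: 0.0
time: 11.93
tool_pos: [435.1, -160.6, 199.9]
tcp_rot: [3.141, 0.001, 1.5]
contact_force: [0.3, -0.4, 0.6]
grip_width: 89.9
finger_force: 0.0
```

```bash
python3 -m creep '-0.0005 -0.001 -0.02 0 0 0 100;0 0 -0.03 0 0 0 100;0 0 -0.02 0 0 0 100;0 0 -0.0125 0 0 0 100;0 0 0 0 0 0 100;0 0 0 0 0 0 100'
```

```text
time: 12.43
tool_pos: [434.1, -163.7, 117.0]
tcp_rot: [-3.141, -0.0, 1.496]
contact_force: [0.3, -0.3, 0.1]
grip_width: 91.9
finger_force: 0.0
```

```bash
python3 -m creep '0 0 0 0 0 0 30;0 0 0 0 0 0 30;0 0 0 0 0 0 30;0 0 0 0 0 0 30;0 0 0 0 0 0 30;0 0 0 0 0 0 30;0 0 0 0 0 0 30;0 0 0 0 0 0 30'
```

```text
time: 13.1
tool_pos: [435.4, -163.3, 117.9]
tcp_rot: [3.139, 0.001, 1.497]
contact_force: [4.1, 0.8, 3.5]
grip_width: 59.6
finger_force: 30.0
```

```bash
python3 -m creep '0 0 0.02 0 0 0 30;0 0 0.03 0 0 0 30;0 0 0.035 0 0 0 30;-0.0062 -0.0216 0 0 0 -0.032 30;-0.0062 -0.0216 0 0 0 -0.032 30;-0.0062 -0.0216 0 0 0 -0.032 30;-0.0062 -0.0216 0 0 0 -0.032 30;-0.0062 -0.0216 0 0 0 -0.032 30'
python3 -m creep '-0.0062 -0.0216 0 0 0 -0.032 30;0 0 -0.02 0 0 0 30;0 0 -0.03 0 0 0 30;0 0 -0.02 0 0 0 30;0 0 -0.008 0 0 0 30;0 0 0 0 0 0 30;0 0 0 0 0 0 30'
```

```text
time: 13.77
tool_pos: [402.2, -271.3, 201.7]
tcp_rot: [-3.139, -0.001, 1.336]
contact_force: [0.8, 0.3, -1.7]
grip_width: 59.4
finger_force: 30.0
time: 14.35
tool_pos: [397.1, -292.4, 124.3]
tcp_rot: [-3.141, -0.0, 1.305]
contact_force: [0.5, -0.3, -1.0]
grip_width: 59.6
finger_force: 30.0
```

```bash
python3 -m creep '0.0011 -0.0003 -0.002 0 0 0 30;0 0 0 0 0 0 30;0 0 0 0 0 0 30'
python3 - <<'E'
from h import *
im=viewer.capture('side'); cv2.imwrite('pics/s3.png',im[:,:,::-1]); crop('pics/s3.png','pics/e.png',240,160,340,250,6)
print(readout.get_obs()['tool_pos'])
E
```

```text
time: 14.6
tool_pos: [398.7, -293.1, 123.2]
tcp_rot: [3.14, 0.001, 1.305]
contact_force: [-0.9, -0.1, -1.3]
grip_width: 59.5
finger_force: 30.0
[ 398.61000372 -293.03508117  123.03827896]
```

View pics/e.png

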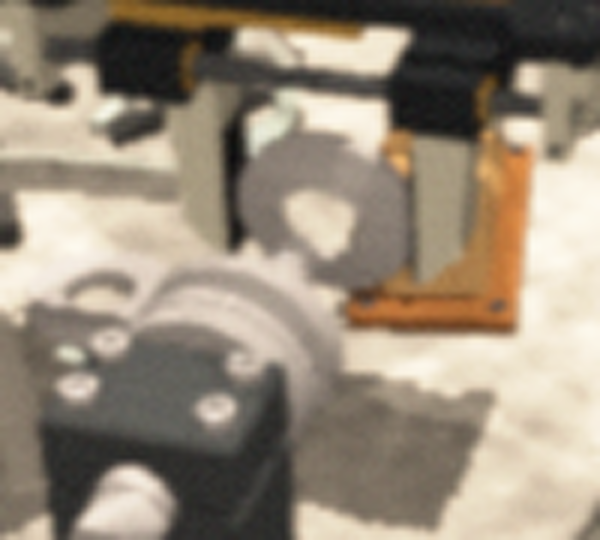

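Ring 2 is lined up in front of the tip, with its centre at crop (325,210) and slightly high. I'll lower it 1 mm and slide on.

```bash
python3 -m creep '-0.0013 -0.0048 -0.001 0 0 0 30;-0.0013 -0.0048 0 0 0 0 30;-0.0013 -0.0048 0 0 0 0 30;-0.0013 -0.0048 0 0 0 0 30;-0.0013 -0.0048 0 0 0 0 30;-0.0007 -0.0024 0 0 0 0 30;0 0 0 0 0 0 30'; python3 -m creep '-0.0007 -0.0024 0 0 0 0 30;-0.0007 -0.0024 0 0 0 0 30;-0.0007 -0.0024 0 0 0 0 30;-0.0007 -0.0024 0 0 0 0 30;0 0 0 0 0 0 30'; python3 -m creep '-0.0007 -0.0024 0 0 0 0 30;-0.0007 -0.0024 0 0 0 0 30;-0.0007 -0.0024 0 0 0 0 30;-0.0007 -0.0024 0 0 0 0 30;0 0 0 0 0 0 30'
```

```text
time: 15.23
tool_pos: [390.9, -320.0, 121.2]
tcp_rot: [3.141, 0.0, 1.304]
contact_force: [-0.1, 0.2, -0.7]
grip_width: 59.2
finger_force: 30.0
time: 15.65
tool_pos: [388.2, -329.3, 121.3]
tcp_rot: [3.141, 0.0, 1.305]
contact_force: [-0.0, 0.3, -0.3]
grip_width: 59.5
finger_force: 30.0
time: 16.07
tool_pos: [385.4, -339.0, 121.3]
tcp_rot: [3.141, 0.0, 1.304]
contact_force: [0.7, 0.2, -0.8]
grip_width: 59.1
finger_force: 30.0
```

```bash
python3 -m creep '-0.0007 -0.0024 0 0 0 0 30;-0.0007 -0.0024 0 0 0 0 30;-0.0005 -0.0019 0 0 0 0 30;0 0 0 0 0 0 30';  python3 -m creep '-0.0003 -0.001 0 0 0 0 30;0 0 0 0 0 0 30';  python3 -m creep '-0.0003 -0.001 0 0 0 0 30;0 0 0 0 0 0 30';  python3 -m creep '-0.0003 -0.001 0 0 0 0 30;0 0 0 0 0 0 30'
```

```text
time: 16.4
tool_pos: [383.5, -345.6, 121.3]
tcp_rot: [3.141, 0.0, 1.305]
contact_force: [0.2, -0.9, -1.5]
grip_width: 59.0
finger_force: 30.0
time: 16.57
tool_pos: [383.2, -346.2, 121.2]
tcp_rot: [-3.142, -0.0, 1.305]
contact_force: [0.4, 0.0, -0.7]
grip_width: 59.1
finger_force: 30.0
time: 16.73
tool_pos: [383.0, -346.7, 121.1]
tcp_rot: [-3.141, -0.001, 1.305]
contact_force: [1.6, 2.1, -0.8]
grip_width: 59.2
finger_force: 30.0
time: 16.9
tool_pos: [382.8, -347.2, 121.0]
tcp_rot: [-3.141, -0.002, 1.305]
contact_force: [2.7, 5.8, -0.4]
grip_width: 59.2
finger_force: 30.0
```

```bash
python3 -m creep '0 0 0 0 0 0 55;0 0 0 0 0 0 70;0 0 0 0 0 0 100;0 0 0 0 0 0 100;0 0 0 0 0 0 100'; python3 -m creep '0.0013 0.0048 0 0 0 0 100;0.0026 0.0096 0 0 0 0 100;0.0026 0.0096 0 0 0 0 39;0 0 0 0 0 0 39;0 0 0 0 0 0 39;0 0 0 0 0 0 39;0 0 0 0 0 0 39;0 0 -0.001 0 0 0 39'; python3 -m creep '-0.0005 -0.0019 0 0 0 0 39;-0.0005 -0.0019 0 0 0 0 39;-0.0005 -0.0019 0 0 0 0 39;0 0 0 0 0 0 39'
```

```text
time: 17.32
tool_pos: [382.7, -348.6, 121.4]
tcp_rot: [3.141, 0.001, 1.305]
contact_force: [-0.4, 0.7, -0.4]
grip_width: 80.1
finger_force: 0.0
time: 17.98
tool_pos: [389.3, -324.5, 120.4]
tcp_rot: [3.141, 0.0, 1.305]
contact_force: [-0.3, -0.2, 0.4]
grip_width: 56.8
finger_force: 0.0
time: 18.32
tool_pos: [387.6, -330.4, 120.2]
tcp_rot: [3.141, 0.0, 1.304]
contact_force: [0.3, -0.5, 0.2]
grip_width: 36.4
finger_force: 0.0
```

```bash
python3 -m creep '-0.0005 -0.0019 0 0 0 0 39;-0.0003 -0.001 0 0 0 0 39;0 0 0 0 0 0 39';  python3 -m creep '-0.0003 -0.001 0 0 0 0 39;0 0 0 0 0 0 39';  python3 -m creep '-0.0003 -0.001 0 0 0 0 39;0 0 0 0 0 0 39';  python3 -m creep '-0.0003 -0.001 0 0 0 0 39;0 0 0 0 0 0 39'
```

```text
time: 18.57
tool_pos: [386.8, -333.0, 120.2]
tcp_rot: [3.141, 0.0, 1.305]
contact_force: [-0.3, 0.5, -0.7]
grip_width: 35.5
finger_force: 0.0
time: 18.73
tool_pos: [386.6, -333.9, 120.2]
tcp_rot: [3.141, 0.0, 1.305]
contact_force: [0.0, -0.3, 0.0]
grip_width: 35.8
finger_force: 0.0
time: 18.9
tool_pos: [386.2, -334.6, 120.1]
tcp_rot: [-3.141, -0.001, 1.305]
contact_force: [0.9, 1.8, -0.5]
grip_width: 35.7
finger_force: 0.5
time: 19.07
tool_pos: [386.0, -335.1, 120.0]
tcp_rot: [-3.141, -0.002, 1.305]
contact_force: [2.1, 3.2, -0.0]
grip_width: 35.8
finger_force: 2.2
```

```bash
python3 -m creep '-0.0004 -0.0013 0 0 0 0 39;0 0 0 0 0 0 39'; python3 -m creep '0.0005 0.0019 0 0 0 0 39;0.0013 0.0048 0 0 0 0 39;0.0026 0.0096 0 0 0 0 39;0.0026 0.0096 0 0 0 0 39;0 0 0.03 0 0 0 39;0 0 0.035 0 0 0 39;0 0 0.035 0 0 0 39;0 0 0.035 0 0 0 39'; python3 -m creep '-0.01 -0.035 0.005 0 0 0 39;-0.01 -0.035 0.01 0 0 0 39;-0.006 -0.02 0.01 0 0 0 39;0 0 0 0 0 0 39;0 0 0 0 0 0 39'
python3 - <<'E'
from h import *
im=viewer.capture('wrist'); c=viewer.camera_info('wrist'); np.savez('w3.npz',**c); cv2.imwrite('pics/w3.png',im[:,:,::-1])
p=w2px('wrist',[383,-345,75]); print(p); x,y=p.round().astype(int)
crop('pics/w3.png','pics/f.png',x-50,y-50,x+50,y+50,6); print(x,y)
E
```

```text
time: 19.23
tool_pos: [385.8, -335.5, 119.9]
tcp_rot: [-3.141, -0.003, 1.304]
contact_force: [3.6, 9.0, 0.1]
grip_width: 35.9
finger_force: 4.6
time: 19.9
tool_pos: [392.5, -310.1, 256.8]
tcp_rot: [-3.141, -0.0, 1.305]
contact_force: [0.8, -0.7, 1.0]
grip_width: 35.7
finger_force: 0.0
time: 20.32
tool_pos: [366.4, -401.3, 280.3]
tcp_rot: [3.141, 0.0, 1.303]
contact_force: [0.5, 0.6, -0.9]
grip_width: 35.9
finger_force: 0.0
[318.94734328 132.12576729]
319 132
```

View pics/f.png

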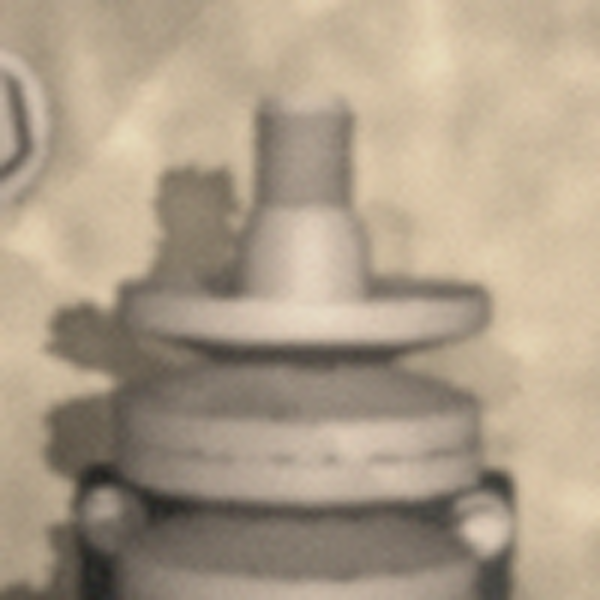

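The picture shows both springs seated. The first is hollow to hollow, with its rim seam closed at row 450. The second is crown to crown with it at row 350, square on the bar. Handing in.

```bash
python3 -c "
from plant import order; print(order.close_job())"
```

```text
the job is handed in; nothing more can be done
None
```

Both springs are on the bar, the first hollow to hollow with the fixed pack and the second crown to crown with it; each was pushed up with about 9 N, the last picture shows them square and touching, and I handed the job in just after 20 s on the clock (58 s allowed) without getting a verdict back.

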